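Walk the end shutter of a casting mould home

TASK

Close the casting mould whose sliding end shutter has red push pads: push that shutter away from you along its track until both its legs are fully home against the yellow stops, and let go. It is stiff and binds in the track if one end gets far ahead, so push the two red pads in turn, a little at a time. Do not push on the thin brass strap between the legs, do not lift the shutter, and leave the other mould's blue shutter where it is.

Things in the scene. Friction and masses are not known exactly. Their poses are not given: they have to be found in the camera images.
- red_mould: Fixed steel channel mould, mm: 320 long (x), 273 wide (y). Origin: centre of underside; x along the track, away from robot, to the stops. Floor plate top z 6. Side walls' inner faces y +-128.5, tops z 46. Fixed core y -58 to 58, full length, top z 48. Yellow stops at y +-96, near faces x 135, tops z 40. Near end open. Beside a like mould with blue shutter, yaw up to 8 degrees.
- red_shutter: Loose shutter, 0.6-0.95 kg, on the floor plate. Two box legs, x -48 to 48 mm, |y| 70 to 122, 50 high. Origin: midway between legs, at their underside; x towards stops. Red pads: near faces x -48, y +-96, z 3-48. Home: origin at x 87 of red_mould. Starts 70-105 short, up to 3 degrees askew. Pushed at one leg it swings about the other and binds near 10 degrees. Push about 3-10 N.
- red_strap: The thin brass strap that joins the legs of the red shutter over the core; part of the shutter and with the same origin and axes. 12 mm by 150 mm by 6 mm, centred at x = +30 mm, y = 0, z = 48 mm. It must not be pushed.
- blue_shutter: The shutter of the other mould, same shape and axes as the red one but with blue push pads. To be left alone.

How it is judged:
At the end, for the whole second after the job is handed in: The red shutter's middle is within 10 mm of fully home (which leaves it nearly square against both stops, and certainly within 10 degrees), it sits down on the mould's floor plate and is at rest, and the blue shutter is within 10 mm of where it was (x of red_shutter in the frame of red_mould above 0.077 m and angle between the x axis of red_shutter and the x axis of red_mould, either way round below 0.17 rad and z of red_shutter in the frame of red_mould below 0.015 m and linear speed of red_shutter below 0.01 m/s and distance of blue_shutter from where it was at the start of the episode below 0.01 m); the robot touches nothing.
It fails at once if the brass strap of the red shutter is pushed (more than 3 N) (contact force between red_strap and the fingers above 3 N or contact force between red_strap and the arm above 3 N).
It fails at once if the red shutter is lifted more than 20 mm off the mould's floor plate (z of red_shutter in the frame of red_mould above 0.026 m).
It fails at once if the blue shutter is moved by more than 15 mm (distance of blue_shutter from where it was at the start of the episode above 0.015 m).
It also fails if it takes over 58 s, if anything falls off the work surface, if the arm or the gripper's body presses on something with over 40 N, if the wrist force passes 120 N, or if a joint passes its speed limit or range.

ROBOT

A 7-joint arm with a two-finger parallel gripper is mounted at the origin on the work surface. World frame = base frame: x ahead of the robot, y to its left, z up, the work surface at z = 0. Lengths are in m, angles in rad, forces in N, time in s.
With the tool pointing down it reaches from about 0.4 to 0.85 m from the base axis. Payload 4.5 kg.
Tool frame: the origin (TCP) lies at the very end of the fingers, on their centre line; the grasp point (between the pads) lies 19 mm behind it; z points along the fingers, y is the line along which they close (so a half turn about z gives the same grasp; the last joint's range is limited). The gripper opens to 88 mm and grips with 3 to 60 N. Pads are 18 mm wide; open, the fingers measure 123 mm over their backs; the gripper's body (75 mm by 187 mm) begins 45 mm behind the grasp point.
Start: joints at [-1.263, 0.689, -0.195, 1.565, 0.157, 0.902, -0.215], TCP at [0.169, 0.602, 0.239] pointing down, gripper open.
Joint ranges: [-3.01, 3.01], [-0.46, 2.08], [-1.47, 1.51], [0.13, 2.56], [-1, 4.14], [0.04, 2.09], [-2.66, 2.66]. Speed limits (rad/s): [2.57, 2.57, 3.14, 3.14, 3.14, 3.14, 3.14].

INTERFACE

Orientations are given as [roll, pitch, yaw] about the fixed x, y, z axes, in that order (R = Rz(yaw) Ry(pitch) Rx(roll)).
In Python, from station import telemetry, optics, ticket gives the robot as it stands. The module is installed in compiled form; this text tells all that it offers.
- The arm moves only by the tool move_arm, never from a script. Its argument "motion" is text: rows parted by semicolons, each of 5 numbers parted by spaces: the shift along the tool's x, y, z in m, then the turn about the tool's z in degrees, then the gripper's target within -1 to 1 (fully open at 1, half-way at 0, shut at -1). A call has 1 to 20 rows; each row is the pose to reach, as a shift and turn from the pose commanded when the call began, along the tool's axes at that moment; what a row does not reach only later rows make up. A row lasts 1/12 s, in which the tool goes at most 41.7 mm and 7.16 degrees, less where a joint would pass 70% of its speed; a pose out of reach is approached as far as the arm can. A call with a gripper value outside its range is refused whole. The fingers move at their own pace and stop on an object; the grip force is fixed at half the most. Time passes only in rows, so rows that repeat a pose let the fingers close. It gives the time, the measured TCP pose, the force, the opening and the grip force at its end, in the units of the state.
- telemetry.get_obs(): the state, without advancing time (a new reading comes with each control period).
- optics.get_image(name): name is "scene" or "top"; returns a dict with "color" (384x512x3 uint8, red, green, blue), "fx", "fy", "cx", "cy" (pixels), "camera_from_world" (4x4, takes a point from world to camera coordinates). Camera axes: x right, y down, z forward; pixel columns grow to the right and rows downward; lengths in m; the calibration is good to about 2 mm. A picture is of the moment at which its call begins. There is no depth.
- ticket.close_job(): hands the job in; it is judged then, once.
The state is a dict: "clock": time; "q": joint angles; "qd": joint speeds; "tau": joint torques, N m; "eef_pos": TCP position; "tool_rot": TCP orientation; "wrist_force": force on the tool from outside, world axes, zero at the start; "torque": the same for the moment, N m; "width": finger opening in m; "gripper_force": force on a finger pad.
Only numpy, scipy, OpenCV 4.12 (cv2) and the standard library are available. Lean on these libraries where they do the work, as an engineer would, in place of code of your own. Each camera call takes 0.05 s, during which the arm holds its last target. There are 200 camera calls.

## Working session

There is one attempt and no reset: what is moved stays moved. The work goes in short steps, Python scripts to look and compute and a tool call to move; the robot and the scene stay as the last step left them, time stands still between calls to the robot, and variables do not carry over. Pictures are saved under pics/ and viewed, at most 10 in all, crops included, and the job is handed in when it is done.

Besides the shell and the picture viewer there is one more tool, called after "Emit:" by a JSON object that holds its "op" and its "data". move_arm: Moves the arm, as the interface text tells. Its arguments: {"type":"object","properties":{"motion":{"type":"string"}},"required":["motion"]}

```bash
mkdir -p pics; python3 - <<'E'
from station import telemetry, optics
import cv2, numpy as np
o=telemetry.get_obs(); print({k:np.round(v,3) for k,v in o.items()})
ims=[]
for n in("scene","top"):
    d=optics.get_image(n); cv2.imwrite(f"pics/{n}0.png",d["color"][:,:,::-1]); print(n,d["fx"],d["cx"],d["cy"],np.round(d["camera_from_world"],3).tolist())
E
```

```text
{'clock': np.float64(0.0), 'q': array([-1.263,  0.69 , -0.195,  1.566,  0.157,  0.903, -0.215]), 'qd': array([ 0.001,  0.001,  0.002, -0.001,  0.002,  0.002,  0.   ]), 'tau': array([ 1.0000e-03, -5.2756e+01, -1.2670e+00, -1.5343e+01, -5.3000e-02,
        6.0000e-03,  0.0000e+00]), 'eef_pos': array([0.169, 0.601, 0.238]), 'tool_rot': array([-3.14 ,  0.   ,  2.868]), 'wrist_force': array([-0.16 , -0.398, -0.933]), 'torque': array([-0.001,  0.001,  0.003]), 'gripper_force': np.float64(0.0), 'width': np.float64(0.088)}
scene 406.89621458870744 254.3494091224397 184.87913862619348 [[0.872, 0.49, 0.0, -0.529], [0.27, -0.48, -0.834, -0.124], [-0.409, 0.728, -0.551, 0.917], [0.0, 0.0, 0.0, 1.0]]
top 387.92250111200724 252.85536904215522 187.4608274869455 [[0.022, -1.0, 0.005, -0.019], [-0.994, -0.022, -0.11, 0.6], [0.11, -0.003, -0.994, 0.64], [0.0, 0.0, 0.0, 1.0]]
```

View pics/scene0.png

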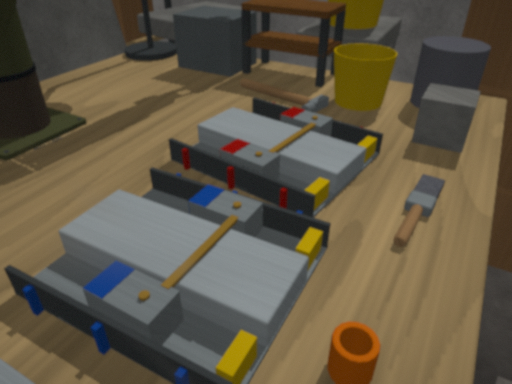

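View pics/top0.png

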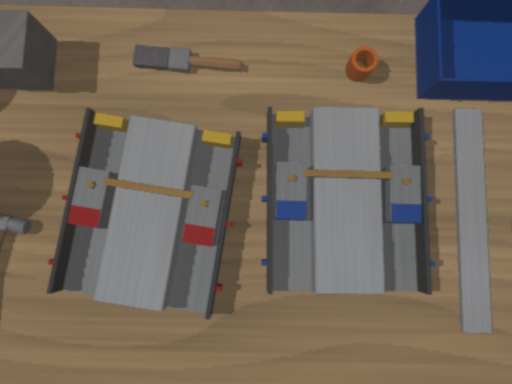

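The scene view shows the red-pad mould behind the blue one. In the top view the red mould is at the left: red pads at about (85,216) and (199,235), yellow stops at (109,121) and (216,138). The red rails outside it need to be filtered out by size.

```bash
cat > h.py <<'E'
import cv2, numpy as np
from station import optics, telemetry
def get(n):
    d=optics.get_image(n); d["hsv"]=cv2.cvtColor(d["color"],cv2.COLOR_RGB2HSV)
    return d
def blobs(d,col,amin=60):
    h,s,v=[d["hsv"][:,:,i] for i in range(3)]
    m={"red":((h<6)|(h>172))&(s>170),"yel":(h>20)&(h<32)&(s>190),"blu":(h>100)&(h<125)&(s>150)}[col]&(v>70)
    cs,_=cv2.findContours(m.astype(np.uint8),cv2.RETR_EXTERNAL,cv2.CHAIN_APPROX_NONE)
    return [c[:,0].astype(float) for c in cs if cv2.contourArea(c)>amin]
def ray(d,uv):
    T=d["camera_from_world"];R=T[:3,:3];c=-R.T@T[:3,3]
    return c,R.T@np.array([(uv[0]-d["cx"])/d["fx"],(uv[1]-d["cy"])/d["fy"],1])
def plane(d,uv,z):
    c,r=ray(d,uv);return (c+r*(z-c[2])/r[2])
def cen(c):
    M=cv2.moments(c.astype(np.float32).reshape(-1,1,2));return np.array([M["m10"],M["m01"]])/M["m00"]
def tri(d1,u1,d2,u2):
    (a,r),(b,s)=ray(d1,u1),ray(d2,u2)
    t=np.linalg.lstsq(np.c_[r,-s],b-a,rcond=None)[0]
    p,q=a+t[0]*r,b+t[1]*s;return (p+q)/2,np.linalg.norm(p-q)
def rect(c): return cv2.boxPoints(cv2.minAreaRect(c.astype(np.float32)))
E
python3 - <<'E'
from h import *
np.set_printoptions(precision=4,suppress=True)
t=get("top");s=get("scene")
print("cam",ray(t,(0,0))[0])
for col,z in(("red",.056),("yel",.04),("blu",.056)):
    T=blobs(t,col);S=blobs(s,col)
    for c in T:
        u=cen(c);p=plane(t,u,z);print(col,"top",u,len(c),p);print("  corners",[plane(t,k,z)[:2].round(3).tolist() for k in rect(c)])
        for e in S:
            q,g=tri(t,u,s,cen(e))
            if g<.012: print("    tri",q,g,cen(e))
E
```

```text
cam [ 0.5263 -0.004   0.7023]
red top [205.0046 236.6039] 93 [0.5145 0.0713 0.056 ]
  corners [[0.506, 0.093], [0.531, 0.09], [0.527, 0.06], [0.502, 0.063]]
    tri [ 0.5119  0.0779 -0.0093] 0.003637750873269249 [230.0559 176.6782]
    tri [0.5184 0.0735 0.0593] 0.009114293653178824 [234.1462 145.9556]
red top [ 82.0175 215.9413] 82 [0.5441 0.2764 0.056 ]
  corners [[0.534, 0.298], [0.56, 0.295], [0.553, 0.251], [0.526, 0.255]]
    tri [0.5436 0.2764 0.0552] 0.0011853120678395298 [292.0625 111.4688]
blu top [406.6381 212.9973] 85 [ 0.5609 -0.2632  0.056 ]
  corners [[0.574, -0.241], [0.575, -0.286], [0.546, -0.285], [0.545, -0.24]]
    tri [ 0.5616 -0.2916 -0.0071] 0.007732135020186665 [ 96.5102 332.345 ]
    tri [ 0.5612 -0.2634  0.0549] 0.0007419753075893287 [107.6289 279.2337]
blu top [291.1625 209.6987] 82 [ 0.5621 -0.0706  0.056 ]
  corners [[0.574, -0.048], [0.575, -0.092], [0.549, -0.092], [0.548, -0.049]]
    tri [ 0.5622 -0.0706  0.0555] 0.00014252194442219705 [205.3526 195.0467]
blu top [464.6294  47.144 ] 366 [ 0.8535 -0.3714  0.056 ]
  corners [[0.939, -0.29], [0.943, -0.457], [0.788, -0.449], [0.785, -0.286]]
```

```bash
sed -i 's/(s>170)/(s>130)/; s/(h>20)&(h<32)&(s>190)/(h>18)\&(h<34)\&(s>170)/' h.py
python3 - <<'E'
from h import *
np.set_printoptions(precision=4,suppress=True)
t=get("top");s=get("scene")
for u in((199,235),(190,235),(109,121),(216,138)):print(t["hsv"][u[1],u[0]])
for col,z in(("red",.056),("yel",.04)):
    T=blobs(t,col);S=blobs(s,col)
    for c in T:
        u=cen(c);p=plane(t,u,z);print(col,"top",u,len(c),p);print("  corners",[plane(t,k,z)[:2].round(3).tolist() for k in rect(c)])
        for e in S:
            q,g=tri(t,u,s,cen(e))
            if g<.012: print("    tri",q,g,cen(e))
E
```

```text
[  1 171 131]
[  1 169 131]
[ 22 167 166]
[ 22 167 166]
red top [197.9161 234.7074] 88 [0.5174 0.0831 0.056 ]
  corners [[0.506, 0.109], [0.535, 0.105], [0.528, 0.057], [0.499, 0.061]]
    tri [0.5175 0.0834 0.055 ] 0.0003138888629209304 [234.2428 145.9027]
red top [ 83.2086 216.1954] 89 [0.5437 0.2744 0.056 ]
  corners [[0.532, 0.301], [0.562, 0.298], [0.555, 0.248], [0.525, 0.251]]
    tri [0.5436 0.2745 0.0554] 0.00032138605368476963 [291.8974 111.6453]
```

```bash
sed -i 's/(h<34)&(s>170)/(h<30)\&(s>145)/' h.py
python3 - <<'E'
from h import *
np.set_printoptions(precision=4,suppress=True)
t=get("top");s=get("scene")
T=blobs(t,"yel");S=blobs(s,"yel")
for c in T:
        u=cen(c);p=plane(t,u,.04);print("top",u,len(c),p,"  corners",[plane(t,k,.04)[:2].round(3).tolist() for k in rect(c)])
        for e in S:
            q,g=tri(t,u,s,cen(e))
            if g<.012: print("    tri",q,g,cen(e))
o=t["color"];
E
```

```text
top [216.6699 137.9089] 74 [0.6851 0.0589 0.04  ]   corners [[0.677, 0.085], [0.7, 0.082], [0.693, 0.033], [0.67, 0.036]]
    tri [0.6898 0.061  0.0285] 0.00424469227663337 [318.6662 190.1215]
top [108.5646 120.8634] 74 [0.7112 0.2487 0.04  ]   corners [[0.703, 0.276], [0.726, 0.274], [0.719, 0.222], [0.696, 0.224]]
    tri [0.7163 0.2537 0.03  ] 0.004777179307228749 [368.6674 144.6078]
top [398.2889 117.4598] 82 [ 0.7291 -0.2587  0.04  ]   corners [[0.738, -0.232], [0.74, -0.285], [0.718, -0.284], [0.717, -0.232]]
    tri [ 0.733  -0.2617  0.0304] 0.002197832345976716 [237.8911 357.4511]
top [289.469  117.3854] 76 [ 0.7248 -0.0675  0.04  ]   corners [[0.736, -0.044], [0.737, -0.091], [0.713, -0.091], [0.712, -0.044]]
    tri [ 0.7291 -0.0674  0.0315] 0.003938080782888549 [310.4101 242.6336]
    tri [ 0.6875 -0.0532  0.1741] 0.006372387673498556 [293.327  137.0516]
```

Emit:
{"op": "move_arm", "data": {"motion": "-0.1 -0.056 0 -2 -1; -0.2 -0.112 0 -4 -1; -0.3 -0.168 0 -6 -1; -0.399 -0.2245 0 -7.9 -1; -0.399 -0.2245 0 -7.9 -1; -0.399 -0.2245 0 -7.9 -1; -0.399 -0.2245 0 -7.9 -1; -0.399 -0.2245 0 -7.9 -1; -0.399 -0.2245 0 -7.9 -1; -0.399 -0.2245 0 -7.9 -1; -0.399 -0.2245 0 -7.9 -1; -0.399 -0.2245 0 -7.9 -1; -0.399 -0.2245 0 -7.9 -1; -0.399 -0.2245 0 -7.9 -1; -0.399 -0.2245 0 -7.9 -1; -0.399 -0.2245 0 -7.9 -1; -0.399 -0.2245 0 -7.9 -1; -0.399 -0.2245 0 -7.9 -1"}}

```text
clock: 1.9
eef_pos: [0.4917, 0.2787, 0.2388]
tool_rot: [3.141, -0.0, 3.008]
wrist_force: [-0.6, 0.7, -0.1]
width: 0.0001
gripper_force: 0.0
```

Emit:
{"op": "move_arm", "data": {"motion": "0 0 0.04 0 -1; 0 0 0.08 0 -1; 0 0 0.12 0 -1; 0 0 0.15 0 -1; 0 0 0.17 0 -1; 0 0 0.19 0 -1; 0 0 0.205 0 -1; 0 0 0.214 0 -1; 0 0 0.214 0 -1; 0 0 0.214 0 -1; 0 0 0.214 0 -1"}}

```text
clock: 2.82
eef_pos: [0.493, 0.2783, 0.0257]
tool_rot: [3.14, 0.001, 3.006]
wrist_force: [0.1, 1.1, 0.6]
width: 0.0006
gripper_force: 0.0
```

```bash
python3 - <<'E'
from h import *
for n in("scene","top"):
    d=get(n);cv2.imwrite(f"pics/{n}1.png",d["color"][:,:,::-1])
E
```

```text
(no output)
```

View pics/scene1.png

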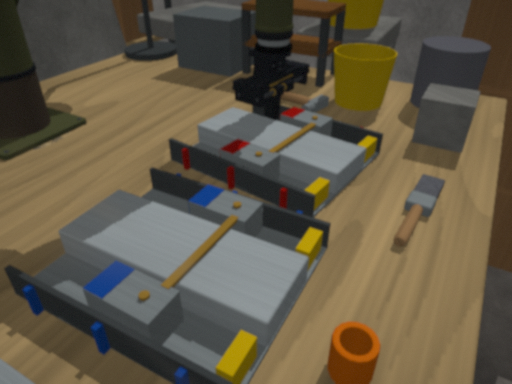

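View pics/top1.png

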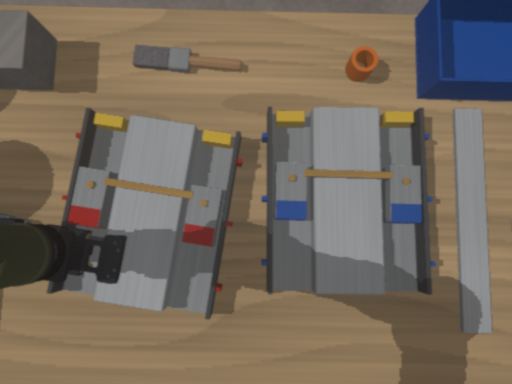

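Gripper stands in the left channel behind the left red pad (85,216), clear of walls and core. Pushing that pad first, about 12 mm.

Emit:
{"op": "move_arm", "data": {"motion": "-0.01 0 0 0 -1; -0.018 0 0 0 -1; -0.021 0 0 0 -1; -0.023 0 0 0 -1; -0.025 0 0 0 -1; -0.027 0 0 0 -1; -0.029 0 0 0 -1; -0.031 0 0 0 -1; -0.033 0 0 0 -1; -0.035 0 0 0 -1; -0.037 0 0 0 -1; -0.038 0 0 0 -1; -0.038 0 0 0 -1"}}

```text
clock: 4.0
eef_pos: [0.5274, 0.2739, 0.0246]
tool_rot: [3.142, -0.004, 3.008]
wrist_force: [-5.2, 1.2, 3.7]
width: 0.0001
gripper_force: 2.7
```

```bash
cat > st.py <<'E'
from h import *
np.set_printoptions(precision=4,suppress=True)
u=np.array([.9907,-.1357]);v=np.array([.1357,.9907])
t=get("top");s=get("scene")
for n,d in(("top",t),("scene",s)):
    for c in blobs(d,"red"):
        p=plane(d,cen(c),.055)[:2]; print(n,len(c),"s,v",p@u,p@v)
o=telemetry.get_obs();p=o["eef_pos"][:2];print("tcp",p@u,p@v,o["eef_pos"][2],o["wrist_force"],o["clock"])
E
python3 st.py
```

```text
top 85 s,v 0.5030808341683033 0.15320075734751393
top 65 s,v 0.5201545816382541 0.3434353248456492
scene 46 s,v 0.6603077771522384 0.07285559292251209
scene 48 s,v 0.5649382498487507 0.0660428447683045
scene 46 s,v 0.4617297551758421 0.0690026267052303
scene 52 s,v 0.5037551242320442 0.1539000129657661
scene 42 s,v 0.5094359638429543 0.3463648652533416
tcp 0.48531803958550523 0.342893860715056 0.024645250991873563 [-4.9286  1.9378  3.3245] 4.1
```

Emit:
{"op": "move_arm", "data": {"motion": "0.012 0 0 0 -1; 0.03 0 0 0 -1; 0.03 0 -0.035 0 -1; 0.03 0 -0.06 0 -1; 0.03 -0.04 -0.06 0 -1; 0.03 -0.08 -0.06 0 -1; 0.03 -0.12 -0.06 0 -1; 0.03 -0.16 -0.06 0 -1; 0.03 -0.189 -0.06 0 -1; 0.03 -0.189 -0.06 0 -1; 0.03 -0.189 -0.06 0 -1; 0.03 -0.189 -0.06 0 -1; 0.03 -0.189 -0.03 0 -1; 0.03 -0.189 0 0 -1; 0.03 -0.189 0 0 -1; 0.03 -0.189 0 0 -1"}}

```text
clock: 5.43
eef_pos: [0.4739, 0.0911, 0.0239]
tool_rot: [-3.141, -0.002, 3.009]
wrist_force: [-0.6, 0.8, 0.8]
width: 0.0
gripper_force: 0.0
```

Emit:
{"op": "move_arm", "data": {"motion": "-0.01 0 0 0 -1; -0.016 0 0 0 -1; -0.018 0 0 0 -1; -0.02 0 0 0 -1; -0.022 0 0 0 -1; -0.024 0 0 0 -1; -0.026 0 0 0 -1; -0.028 0 0 0 -1; -0.03 0 0 0 -1; -0.032 0 0 0 -1; -0.034 0 0 0 -1; -0.036 0 0 0 -1; -0.038 0 0 0 -1; -0.04 0 0 0 -1; -0.042 0 0 0 -1; -0.044 0 0 0 -1; -0.045 0 0 0 -1; -0.045 0 0 0 -1"}}

```text
clock: 6.93
eef_pos: [0.515, 0.0818, 0.0249]
tool_rot: [-3.137, -0.007, 3.006]
wrist_force: [-7.8, -1.4, 5.8]
width: 0.0005
gripper_force: 3.6
```

```bash
python3 st.py
```

```text
top 91 s,v 0.5127411407862545 0.34515122176081026
scene 47 s,v 0.6603206872625179 0.07308640005307132
scene 48 s,v 0.562642595059141 0.0690416543974988
scene 48 s,v 0.46152086866372305 0.06912370180452378
scene 52 s,v 0.5233900913845503 0.15214002707665444
scene 44 s,v 0.5120963171634197 0.34531916217215364
tcp 0.49915009253984405 0.1509108177863721 0.02486323579130751 [-7.3161 -0.2266  5.522 ] 7.0333
```

Emit:
{"op": "move_arm", "data": {"motion": "0.012 0 0 0 -1; 0.03 0 0 0 -1; 0.03 0 -0.035 0 -1; 0.03 0 -0.06 0 -1; 0.03 0.04 -0.06 0 -1; 0.03 0.08 -0.06 0 -1; 0.03 0.12 -0.06 0 -1; 0.03 0.16 -0.06 0 -1; 0.03 0.19 -0.06 0 -1; 0.03 0.19 -0.06 0 -1; 0.03 0.19 -0.06 0 -1; 0.03 0.19 -0.06 0 -1; 0.03 0.19 -0.03 0 -1; 0.03 0.19 0 0 -1; 0.03 0.19 0 0 -1; 0.03 0.19 0 0 -1"}}

```text
clock: 8.37
eef_pos: [0.5144, 0.2729, 0.0239]
tool_rot: [-3.138, -0.003, 3.004]
wrist_force: [1.0, -0.1, -0.4]
width: -0.0
gripper_force: 0.0
```

Emit:
{"op": "move_arm", "data": {"motion": "-0.008 0 0 0 -1; -0.014 0 0 0 -1; -0.016 0 0 0 -1; -0.018 0 0 0 -1; -0.02 0 0 0 -1; -0.022 0 0 0 -1; -0.024 0 0 0 -1; -0.026 0 0 0 -1; -0.028 0 0 0 -1; -0.03 0 0 0 -1; -0.032 0 0 0 -1; -0.034 0 0 0 -1; -0.036 0 0 0 -1; -0.038 0 0 0 -1; -0.04 0 0 0 -1; -0.042 0 0 0 -1; -0.044 0 0 0 -1; -0.046 0 0 0 -1; -0.046 0 0 0 -1"}}

```text
clock: 9.95
eef_pos: [0.5596, 0.2713, 0.0255]
tool_rot: [3.139, -0.002, 3.007]
wrist_force: [-4.0, 2.8, 2.4]
width: 0.0005
gripper_force: 2.5
```

```bash
python3 st.py
```

```text
top 83 s,v 0.5294124953356937 0.1523766195866903
scene 46 s,v 0.6603077771522384 0.07285559292251209
scene 48 s,v 0.564302297379397 0.06673955379076082
scene 46 s,v 0.46212355983564607 0.06854926405349394
scene 53 s,v 0.5302611572875772 0.15293479753405992
scene 42 s,v 0.5418108511372776 0.34606923294359654
tcp 0.517604197595941 0.34470464625693986 0.025536925783267262 [-4.8555  2.1284  1.9422] 10.05
```

Emit:
{"op": "move_arm", "data": {"motion": "0.012 0 0 0 -1; 0.03 0 0 0 -1; 0.03 0 -0.035 0 -1; 0.03 0 -0.06 0 -1; 0.03 -0.04 -0.06 0 -1; 0.03 -0.08 -0.06 0 -1; 0.03 -0.12 -0.06 0 -1; 0.03 -0.16 -0.06 0 -1; 0.03 -0.191 -0.06 0 -1; 0.03 -0.191 -0.06 0 -1; 0.03 -0.191 -0.06 0 -1; 0.03 -0.191 -0.06 0 -1; 0.03 -0.191 -0.03 0 -1; 0.03 -0.191 0 0 -1; 0.03 -0.191 0 0 -1; 0.03 -0.191 0 0 -1"}}

```text
clock: 11.38
eef_pos: [0.5047, 0.0859, 0.0241]
tool_rot: [-3.141, -0.002, 3.009]
wrist_force: [0.7, -0.5, 0.9]
width: 0.0007
gripper_force: 0.0
```

Emit:
{"op": "move_arm", "data": {"motion": "-0.008 0 0 0 -1; -0.014 0 0 0 -1; -0.016 0 0 0 -1; -0.018 0 0 0 -1; -0.02 0 0 0 -1; -0.022 0 0 0 -1; -0.024 0 0 0 -1; -0.026 0 0 0 -1; -0.028 0 0 0 -1; -0.03 0 0 0 -1; -0.032 0 0 0 -1; -0.034 0 0 0 -1; -0.036 0 0 0 -1; -0.038 0 0 0 -1; -0.04 0 0 0 -1; -0.042 0 0 0 -1; -0.044 0 0 0 -1; -0.046 0 0 0 -1; -0.046 0 0 0 -1"}}

```text
clock: 12.97
eef_pos: [0.5482, 0.0763, 0.0252]
tool_rot: [-3.138, -0.005, 3.005]
wrist_force: [-6.9, -1.3, 4.9]
width: 0.0003
gripper_force: 3.2
```

```bash
python3 st.py
```

```text
top 77 s,v 0.5474371932872498 0.35140377127886463
scene 47 s,v 0.6602908986863864 0.07320963016353685
scene 48 s,v 0.5626597786957214 0.06885759444280537
scene 52 s,v 0.5571445765204354 0.15135825606179923
scene 47 s,v 0.4613461052566722 0.06934109486711172
scene 44 s,v 0.5456757917600398 0.34596609275263546
tcp 0.5327438755356747 0.1500324184524802 0.02522326081961329 [-5.9785 -1.2561  3.8275] 13.0667
```

Emit:
{"op": "move_arm", "data": {"motion": "0.012 0 0 0 -1; 0.03 0 0 0 -1; 0.03 0 -0.035 0 -1; 0.03 0 -0.06 0 -1; 0.03 0.04 -0.06 0 -1; 0.03 0.08 -0.06 0 -1; 0.03 0.12 -0.06 0 -1; 0.03 0.16 -0.06 0 -1; 0.03 0.19 -0.06 0 -1; 0.03 0.19 -0.06 0 -1; 0.03 0.19 -0.06 0 -1; 0.03 0.19 -0.06 0 -1; 0.03 0.19 -0.03 0 -1; 0.03 0.19 0 0 -1; 0.03 0.19 0 0 -1; 0.03 0.19 0 0 -1"}}

```text
clock: 14.4
eef_pos: [0.5463, 0.2675, 0.024]
tool_rot: [-3.138, -0.002, 3.004]
wrist_force: [0.5, -0.1, 0.6]
width: 0.0006
gripper_force: 0.0
```

Emit:
{"op": "move_arm", "data": {"motion": "-0.008 0 0 0 -1; -0.014 0 0 0 -1; -0.016 0 0 0 -1; -0.018 0 0 0 -1; -0.02 0 0 0 -1; -0.022 0 0 0 -1; -0.024 0 0 0 -1; -0.026 0 0 0 -1; -0.028 0 0 0 -1; -0.03 0 0 0 -1; -0.032 0 0 0 -1; -0.034 0 0 0 -1; -0.036 0 0 0 -1; -0.038 0 0 0 -1; -0.04 0 0 0 -1; -0.042 0 0 0 -1; -0.044 0 0 0 -1; -0.046 0 0 0 -1; -0.046 0 0 0 -1"}}

```text
clock: 15.98
eef_pos: [0.591, 0.2662, 0.0254]
tool_rot: [3.139, -0.002, 3.007]
wrist_force: [-4.4, 2.6, 3.5]
width: 0.0006
gripper_force: 2.5
```

```bash
python3 st.py
```

```text
top 84 s,v 0.5618847632171976 0.15138535201733033
scene 46 s,v 0.6601744147622494 0.07307292697400712
scene 47 s,v 0.5637694594381193 0.0676740079259779
scene 55 s,v 0.5632926052808611 0.15219924525920514
scene 46 s,v 0.4622337605544603 0.06838293309405964
scene 42 s,v 0.5735860257297477 0.3443812499435515
tcp 0.5494074501813114 0.34396528235942914 0.025423273475595646 [-4.0747  1.8368  2.9703] 16.0833
```

Emit:
{"op": "move_arm", "data": {"motion": "0.012 0 0 0 -1; 0.03 0 0 0 -1; 0.03 0 -0.035 0 -1; 0.03 0 -0.06 0 -1; 0.03 -0.04 -0.06 0 -1; 0.03 -0.08 -0.06 0 -1; 0.03 -0.12 -0.06 0 -1; 0.03 -0.16 -0.06 0 -1; 0.03 -0.19 -0.06 0 -1; 0.03 -0.19 -0.06 0 -1; 0.03 -0.19 -0.06 0 -1; 0.03 -0.19 -0.06 0 -1; 0.03 -0.19 -0.03 0 -1; 0.03 -0.19 0 0 -1; 0.03 -0.19 0 0 -1; 0.03 -0.19 0 0 -1"}}

```text
clock: 17.42
eef_pos: [0.5363, 0.0817, 0.024]
tool_rot: [-3.142, -0.002, 3.009]
wrist_force: [-0.2, 0.2, 0.1]
width: 0.0005
gripper_force: 0.0
```

Emit:
{"op": "move_arm", "data": {"motion": "-0.008 0 0 0 -1; -0.014 0 0 0 -1; -0.016 0 0 0 -1; -0.018 0 0 0 -1; -0.02 0 0 0 -1; -0.022 0 0 0 -1; -0.024 0 0 0 -1; -0.026 0 0 0 -1; -0.028 0 0 0 -1; -0.03 0 0 0 -1; -0.032 0 0 0 -1; -0.034 0 0 0 -1; -0.036 0 0 0 -1; -0.038 0 0 0 -1; -0.04 0 0 0 -1; -0.042 0 0 0 -1; -0.044 0 0 0 -1; -0.044 0 0 0 -1"}}

```text
clock: 18.92
eef_pos: [0.572, 0.0731, 0.025]
tool_rot: [-3.136, -0.015, 3.008]
wrist_force: [-16.9, -0.3, 15.0]
width: 0.0004
gripper_force: 8.9
```

```bash
python3 st.py
```

```text
top 59 s,v 0.5748326871270609 0.3565850012371401
scene 47 s,v 0.6604613043703843 0.07315306973328257
scene 49 s,v 0.5623708081623635 0.06902236269621685
scene 55 s,v 0.5810921848612143 0.15040625744630606
scene 46 s,v 0.46225807537914326 0.06849646324650116
scene 43 s,v 0.5753259653937396 0.34376489246644865
tcp 0.5568025728654787 0.15004562085001782 0.024959824484390176 [-17.4316   0.0323  14.7322] 19.0167
```

Emit:
{"op": "move_arm", "data": {"motion": "0.02 0 0 0 -1; 0.035 0 0 0 -1; 0.035 0 -0.035 0 -1; 0.035 0 -0.06 0 -1; 0.035 0.04 -0.06 0 -1; 0.035 0.08 -0.06 0 -1; 0.035 0.12 -0.06 0 -1; 0.035 0.16 -0.06 0 -1; 0.035 0.19 -0.06 0 -1; 0.035 0.19 -0.06 0 -1; 0.035 0.19 -0.06 0 -1; 0.035 0.19 -0.06 0 -1; 0.035 0.19 -0.03 0 -1; 0.035 0.19 0 0 -1; 0.035 0.19 0 0 -1; 0.035 0.19 0 0 -1"}}

```text
clock: 20.35
eef_pos: [0.571, 0.2641, 0.0238]
tool_rot: [-3.138, -0.002, 3.004]
wrist_force: [-1.1, -0.4, 0.0]
width: 0.0004
gripper_force: 0.0
```

Emit:
{"op": "move_arm", "data": {"motion": "-0.008 0 0 0 -1; -0.014 0 0 0 -1; -0.016 0 0 0 -1; -0.018 0 0 0 -1; -0.02 0 0 0 -1; -0.022 0 0 0 -1; -0.024 0 0 0 -1; -0.026 0 0 0 -1; -0.028 0 0 0 -1; -0.03 0 0 0 -1; -0.032 0 0 0 -1; -0.034 0 0 0 -1; -0.036 0 0 0 -1; -0.038 0 0 0 -1; -0.04 0 0 0 -1; -0.042 0 0 0 -1; -0.044 0 0 0 -1; -0.044 0 0 0 -1"}}

```text
clock: 21.85
eef_pos: [0.5988, 0.2642, 0.0247]
tool_rot: [-3.135, -0.028, 3.011]
wrist_force: [-32.9, 0.0, 27.5]
width: 0.0002
gripper_force: 16.5
```

```bash
python3 st.py
```

```text
top 87 s,v 0.5801545957812895 0.15043670452193206
scene 44 s,v 0.6610780788919335 0.07185500398502515
scene 51 s,v 0.5621897132400315 0.06909644285906193
scene 54 s,v 0.5822492838017335 0.15086480335728195
scene 46 s,v 0.46179386568775316 0.06874165029368556
scene 44 s,v 0.581615768017617 0.34411299835976245
tcp 0.557390892841972 0.3429855000745254 0.024643464034849533 [-34.1465   0.4231  26.9961] 21.95
```

Both pads are square at s≈0.582 and the force has risen against the stop. Retreat and lift clear, then check.

Emit:
{"op": "move_arm", "data": {"motion": "0.01 0 0 0 -1; 0.03 0 0 0 -1; 0.05 0 0 0 -1; 0.05 0 -0.03 0 -1; 0.06 0 -0.07 0 -1; 0.09 0 -0.11 0 -1; 0.12 0.03 -0.15 0 -1; 0.15 0.06 -0.19 0 -1; 0.18 0.09 -0.2 0 -1; 0.21 0.12 -0.2 0 -1; 0.24 0.15 -0.2 0 -1; 0.26 0.18 -0.2 0 -1; 0.26 0.2 -0.2 0 -1; 0.26 0.2 -0.2 0 -1; 0.26 0.2 -0.2 0 -1; 0.26 0.2 -0.2 0 -1"}}

```text
clock: 23.28
eef_pos: [0.3851, 0.4936, 0.2244]
tool_rot: [-3.14, 0.001, 3.006]
wrist_force: [0.5, -1.0, 0.4]
width: 0.0005
gripper_force: 0.0
```

```bash
python3 st.py; python3 - <<'E'
from h import *
d=get("top");cv2.imwrite("pics/top2.png",d["color"][:,:,::-1])
for c in blobs(d,"blu"): print(plane(d,cen(c),.056))
E
```

```text
top 87 s,v 0.5802415165905975 0.1503840245077536
top 88 s,v 0.5804426401098283 0.343700128132642
scene 44 s,v 0.6597619776708332 0.07344121920367476
scene 49 s,v 0.562511050099274 0.0683674556098614
scene 56 s,v 0.5814298923392657 0.15121797899157163
scene 45 s,v 0.46121405622510825 0.06922670940792534
scene 46 s,v 0.5806752106073195 0.34421752889307494
tcp 0.31617274238375465 0.5396973956040516 0.22434903458454308 [-0.6003 -1.236   0.4577] 23.3833
[ 0.56082956 -0.26327844  0.056     ]
[ 0.5620685  -0.07058556  0.056     ]
[ 0.85226817 -0.37243404  0.056     ]
```

View pics/top2.png

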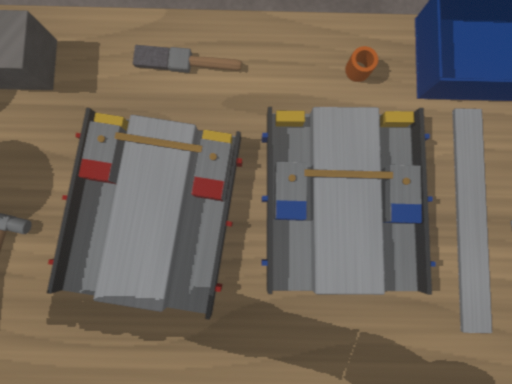

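The top view shows both red legs against the yellow stops (108,120) and (216,137), the pads level, the blue shutter unmoved and the arm clear.

```bash
python3 -c "from station import ticket; print(ticket.close_job())"
```

```text
the job is handed in; nothing more can be done
None
```

The red shutter is home, with both legs against the yellow stops. It is square to within about 1 mm between the two pads, the blue shutter was not moved, and the arm is clear; I handed the job in at about 23 s, and no verdict was returned.

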